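# Demagnetise the loose parts in the bench demagnetiser

### The arm

A 7-joint arm with a two-finger parallel gripper is mounted at the origin on a cart in front of the work surface, level with it; the furniture and walls round the work are solid. World frame = base frame: x ahead of the robot, y to its left, z up, the work surface at z = 0. Lengths are in m, angles in degrees, forces in N, time in s.
With the tool pointing down it reaches from about 0.425 to 0.875 m from the base axis. Payload 4.7 kg.
Tool frame: the origin (TCP) lies at the centre of the arm's flange, where the gripper is bolted on; the fingertips stand 182 mm ahead of it and the grasp point (between the pads) lies 164 mm ahead of it; z points along the fingers, y is the line along which they close (so a half turn about z gives the same grasp; the last joint's range is limited). The gripper opens to 87 mm and grips with 3 to 60 N. Pads are 19 mm wide; open, the fingers measure 117 mm over their backs; the gripper's body (75 mm by 190 mm) begins 51 mm behind the grasp point.
Start: joints at [72.256, 18.392, -4.016, 83.108, 1.295, 78.541, -3.26], TCP at [0.207, -0.616, 0.405] pointing down, gripper open.
Joint ranges: [-163.93, 163.93], [-17.29, 119.83], [-79.2, 71.16], [3.27, 140.29], [-89.18, 269.18], [5.43, 117.66], [-154.24, 154.24]. Speed limits (degrees/s): [147.25, 147.25, 180, 180, 180, 180, 180].

### API

Orientations are given as [roll, pitch, yaw] about the fixed x, y, z axes, in that order (R = Rz(yaw) Ry(pitch) Rx(roll)).
In Python, from cell import env gives the robot as it stands. The module is installed in compiled form; this text tells all that it offers.
- The arm moves only by the tool step_arm, never from a script. Its argument "steps" is one flat list of numbers, 5 for each row, row after row: the opening, from 0 (shut) to 1 (fully open), then the shift along the tool's x, y, z in mm, then the turn about the tool's z in degrees. In form: [grip, dx, dy, dz, roll, grip, dx, dy, dz, roll, ...]. A call has 1 to 12 rows; each row shifts and turns the commanded pose from where the row before left it, along the tool's axes as they then stand; what a row does not reach is not made up. A row lasts 1/8 s, in which the tool goes at most 62.5 mm and 10.7 degrees, less where a joint would pass 70% of its speed; a pose out of reach is approached as far as the arm can. A call with a gripper value outside its range is refused whole. The fingers move at their own pace and stop on an object; "grip_force" is the grip in N (left out, the last holds). Time passes only in rows, so rows that do not move let the fingers close. It gives the time, the measured TCP pose, the force, the opening and the grip force at its end, in the units of the state.
- env.get_obs(): the state, without advancing time (a new reading comes with each control period).
- env.read_camera(name): name is "scene" or "side" or "wrist"; returns a dict with "image" (420x560x3 uint8, red, green, blue), "camera_matrix" (3x3 intrinsics, pixels), "R" (3x3) and "t" (3): a world point X has camera coordinates R X + t. Camera axes: x right, y down, z forward; pixel columns grow to the right and rows downward; lengths in m; the calibration is good to about 2 mm. A picture is of the moment at which its call begins. There is no depth.
- env.sign_off(): hands the job in; it is judged then, once.
The state is a dict: "time_s": time; "qpos": joint angles; "joint_velocities": joint speeds; "effort": joint torques, N m; "tool_pos": TCP position; "tool_rot": TCP orientation; "force": force on the tool from outside, world axes, zero at the start; "wrist_torque": the same for the moment, N m; "grip_width": finger opening in m; "grasp_force": force on a finger pad.
Only numpy, scipy, OpenCV 4.12 (cv2) and the standard library are available. Lean on these libraries where they do the work, as an engineer would, in place of code of your own. Each camera call takes 0.05 s, during which the arm holds its last target. There are 200 camera calls.

### The job

The round steel blanks and pipe nipples lying loose on the right of the table have become magnetic: pull the drawer of the bench demagnetiser out to its stop, put all of them in it, and push it fully home. Then press the three keys on its top fully down and let each up again, one at a time, first the square key, then the narrow bar-shaped key, then the round key, and press no key while the drawer is not home. Finally pull the drawer out to its stop again and leave it so, with all the parts lying in it, and leave the magnet, the housing, the tape measure and the bolt tin where they are.

Things in the scene. Friction and masses are not known exactly. Their poses are not given: they have to be found in the camera images.
- demag: the bench demagnetiser: grey steel case, 200 mm deep (own x), 232 mm wide (own y), 100 mm high, fixed to the table; origin at the centre of its underside, own x points from its front to its rear, z up. The drawer comes out of its front along own -x; the three keys stand in a row along own y on its top, 30 mm in front of the origin, in any order
- drawer (a joint): how far the drawer is out: 0 fully home, 0.13 m at its outer stop; slides with about 2 N of friction and stays where it is left
- drawer_handle (a point): middle of the drawer's handle, a level steel bar of 11 mm diameter and 110 mm length along the machine's own y, held by two posts 50 mm either side of the middle; its axis is 45 mm in front of the drawer's front panel and 36 mm below the top of the case. Moves with the drawer
- drawer_in (a point): centre of the drawer's inner floor, axes as demag; moves with the drawer. The tray inside: 126 mm along own x, 198 mm along own y; side and back walls 40 mm high above this floor, 4 mm thick; front panel 49 mm above it, 12 mm thick. At the stop the whole tray is in front of the case. The floor is 45 mm above the table, the case top 55 mm above the floor
- square_key_top (a point): centre of the top face of the square key, a black cap 24 x 24 mm, on a 46 mm square base plate 10 mm high; released, the top stands 10 mm above that plate and 21 mm above the case; moves with the key; key centres are about 60 mm apart
- bar_key_top (a point): centre of the top face of the bar key, a narrow black cap 12 mm along the machine's own x and 36 mm along its own y, on a 46 mm square base plate 10 mm high; released, the top stands 10 mm above that plate and 21 mm above the case; moves with the key; key centres are about 60 mm apart
- round_key_top (a point): centre of the top face of the round key, a black cap of 32 mm diameter, on a 46 mm square base plate 10 mm high; released, the top stands 10 mm above that plate and 21 mm above the case; moves with the key; key centres are about 60 mm apart
- square_key (a joint): how far the square key is pressed: 0 up, 0.006 m fully down; straight down against a spring, about 1.5 N to start and 5 N fully down, springs back by itself
- bar_key (a joint): how far the bar key is pressed: 0 up, 0.006 m fully down; straight down against a spring, about 1.5 N to start and 5 N fully down, springs back by itself
- round_key (a joint): how far the round key is pressed: 0 up, 0.006 m fully down; straight down against a spring, about 1.5 N to start and 5 N fully down, springs back by itself
- blank_a: round flame-cut steel blank, 56 mm across, 8 mm thick, 0.16 kg, lying flat; origin at the centre of its underside, z up
- blank_b: round flame-cut steel blank, 56 mm across, 8 mm thick, 0.16 kg, lying flat; origin at the centre of its underside, z up
- blank_c: round flame-cut steel blank, 56 mm across, 8 mm thick, 0.16 kg, lying flat; origin at the centre of its underside, z up
- blank_d: round flame-cut steel blank, 56 mm across, 8 mm thick, 0.16 kg, lying flat; origin at the centre of its underside, z up
- nipple_a: steel pipe nipple, threaded at both ends, 21 mm diameter, 70 mm long, 0.09 kg, lying on its side, does not roll; origin in the middle of its underside, its length along own y
- nipple_b: steel pipe nipple, threaded at both ends, 27 mm diameter, 60 mm long, 0.09 kg, lying on its side, does not roll; origin in the middle of its underside, its length along own y
- weld_magnet: red triangular weld magnet, 65 x 90 x 16 mm, lying flat; origin at the middle of its underside; stays where it is
- housing: arched steel housing on a small plate, 70 x 112 x 86 mm high; origin at the middle of its underside; stays where it is
- measuring_tape: yellow tape measure, 41 x 73 x 64 mm high; origin at the middle of its underside; stays where it is
- bolt_tin: small tin with bolts, 68 x 80 x 51 mm high; origin at its underside; stays where it is
- manifold_07: the nearest of the welded pipe assemblies that are fixed on the table, between the parts and the demagnetiser and behind them: a 7 mm base plate about 330 x 290 mm with arched housings up to 107 mm high, to be passed over; origin at the middle of its underside

How it is judged:
By the outcome, as a careful person would: the job done as asked, in the order asked, and still so for the second after the job is handed in, with the robot touching nothing.
Of blank_a, blank_b, blank_c, blank_d, nipple_a, nipple_b only 4 to 5 are there at a start; the rules pass over those that are not, and their reading is None.
At some moment in a run one of blank_a, blank_b, blank_c, blank_d, nipple_a, nipple_b may be knocked a few centimetres aside while the robot is not near it.
Once in a run the grip may slacken for a moment while it holds something.
It also fails if it takes over 208 s, if anything falls off the work surface, if the arm or the gripper's body presses on something with over 40 N, if the wrist force passes 120 N, or if a joint passes its speed limit or range.

## Working session

There is one attempt and no reset: what is moved stays moved. The work goes in short steps, Python scripts to look and compute and a tool call to move; the robot and the scene stay as the last step left them, time stands still between calls to the robot, and variables do not carry over. Pictures are saved under pics/ and viewed, at most 14 in all, crops included, and the job is handed in when it is done.

Besides the shell and the picture viewer there is one more tool, called after "Call:" as name(argument=value, ...) on one line, values as JSON. step_arm: Moves the arm, as the interface text tells. Its arguments: {"type":"object","properties":{"steps":{"type":"array","items":{"type":"number"}},"grip_force":{"type":"number"}},"required":["steps"]}

```bash
mkdir -p pics
cat > h.py <<'E'
import numpy as np, cv2
from cell import env
def shot(cam, name):
    d=env.read_camera(cam); cv2.imwrite(f'pics/{name}.png', cv2.cvtColor(d['image'],cv2.COLOR_RGB2BGR))
    np.savez(f'pics/{name}.npz', **d); return d
def ray(d,u,v,z):
    K=d['camera_matrix'];R=d['R'];t=d['t']
    c=-R.T@t; r=R.T@np.linalg.solve(K,[u,v,1.0]); return c+r*(z-c[2])/r[2]
def proj(d,X):
    p=d['camera_matrix']@(d['R']@np.array(X,float)+d['t']); return p[:2]/p[2]
def load(name): return dict(np.load(f'pics/{name}.npz'))
E
python3 - <<'E'
from h import *
o=env.get_obs(); print({k:np.round(v,3) for k,v in o.items()})
a=shot('scene','s1');b=shot('side','d1');c=shot('wrist','w1')
for d in (a,b,c): print(np.round(-d['R'].T@d['t'],3), np.round(d['R'][2],2), d['camera_matrix'][0,0])
E
```

```text
{'time_s': np.float64(0.0), 'qpos': array([72.255, 18.439, -4.016, 83.175,  1.295, 78.542, -3.262]), 'joint_velocities': array([-0.038,  0.094,  0.029,  0.078,  0.114,  0.024,  0.046]), 'effort': array([-0.0000e+00, -4.9129e+01, -4.0400e-01, -3.1252e+01, -6.4000e-02,
        4.4000e-02,  0.0000e+00]), 'tool_pos': array([ 0.207, -0.616,  0.404]), 'tool_rot': array([-1.79889e+02,  6.00000e-03,  1.85540e+01]), 'force': array([0.112, 1.053, 0.18 ]), 'wrist_torque': array([-0.01 , -0.028,  0.006]), 'grasp_force': np.float64(0.0), 'grip_width': np.float64(0.087)}
[-0.275  1.081  0.792] [ 0.52 -0.73 -0.45] 383.9912334936763
[-0.028 -1.285  1.1  ] [ 0.32  0.75 -0.57] 389.04792807465884
[ 0.277 -0.593  0.384] [-0.26 -0.09 -0.96] 289.57277382353703
```

View pics/s1.png

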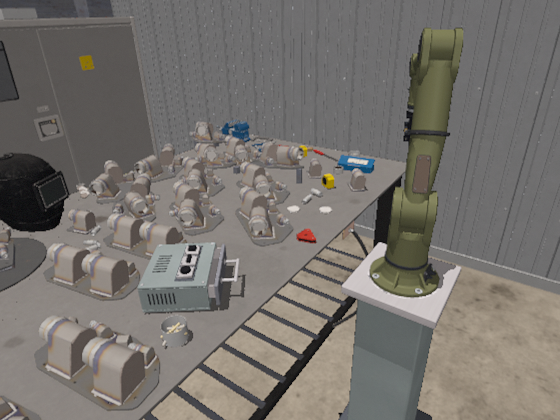

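View pics/d1.png

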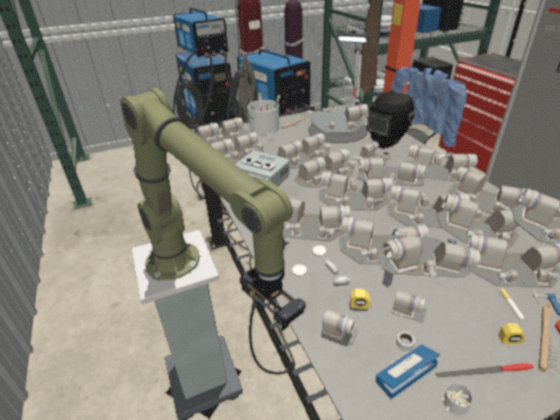

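View pics/w1.png

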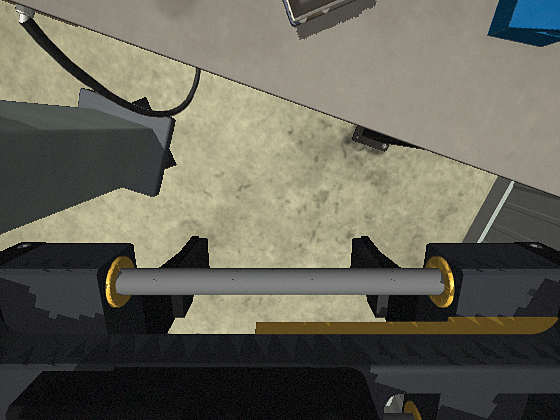

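Run:
```python
from h import *
a=load('s1');b=load('d1')
for n,d,pts in(('s',a,dict(bl1=(293,209,.008),bl2=(325,210,.008),n1=(318,192,.01),n2=(307,199,.013),mag=(306,236,.01),tape=(329,181,.03),tin=(174,331,.03),handle=(235,270,.064),c1=(144,308,0),c2=(208,308,0),ct1=(157,244,.1),ct2=(215,247,.1),k1=(193,249,.121),k2=(188,260,.121),k3=(184,272,.121))),
 ('d',b,dict(bl1=(319,250,.008),bl2=(299,270,.008),n1=(331,266,.013),n2=(341,281,.01),tape=(360,298,.03),k1=(255,159,.121),k2=(262,161,.121),k3=(270,163,.121)))):
  for k,(u,v,z) in pts.items(): print(n,k,np.round(ray(d,u,v,z),3))
s=cv2.imread('pics/s1.png');d=cv2.imread('pics/d1.png')
c1=cv2.resize(s[140:330,130:380],(790,600),interpolation=cv2.INTER_CUBIC)
c2=cv2.resize(d[130:340,230:440],(600,600),interpolation=cv2.INTER_CUBIC)
cv2.imwrite('pics/c1.png',c1);cv2.imwrite('pics/c2.png',c2)
```

```text
s bl1 [ 0.567 -0.2    0.008]
s bl2 [ 0.441 -0.268  0.008]
s n1 [ 0.561 -0.415  0.01 ]
s n2 [ 0.562 -0.313  0.013]
s mag [ 0.394 -0.03   0.01 ]
s tape [ 0.559 -0.522  0.03 ]
s tin [0.419 0.616 0.03 ]
s handle [0.429 0.348 0.064]
s c1 [0.597 0.584 0.   ]
s c2 [0.433 0.476 0.   ]
s ct1 [0.716 0.417 0.1  ]
s ct2 [0.536 0.323 0.1  ]
s k1 [0.563 0.393 0.121]
s k2 [0.53  0.445 0.121]
s k3 [0.494 0.495 0.121]
d bl1 [ 0.568 -0.21   0.008]
d bl2 [ 0.442 -0.281  0.008]
d n1 [ 0.564 -0.319  0.013]
d n2 [ 0.561 -0.403  0.01 ]
d tape [ 0.569 -0.519  0.03 ]
d k1 [0.536 0.461 0.121]
d k2 [0.562 0.424 0.121]
d k3 [0.592 0.385 0.121]
```

View pics/c1.png

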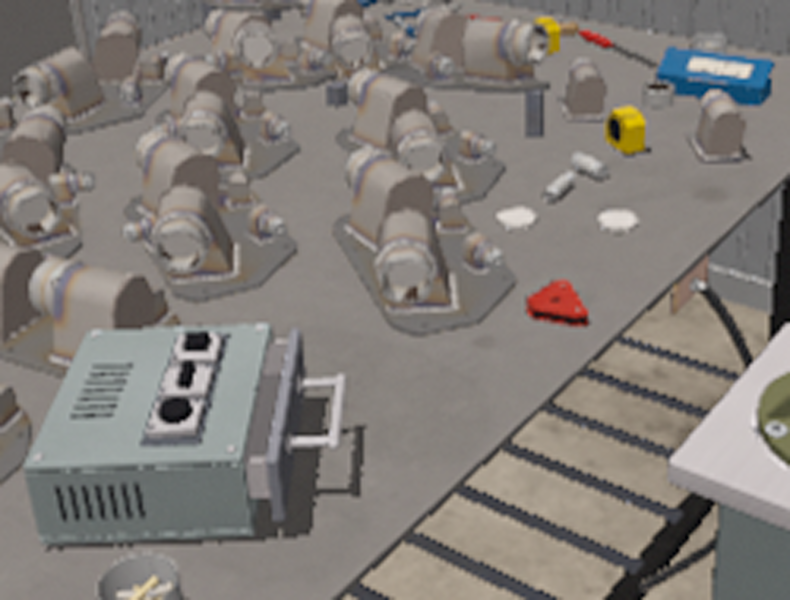

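View pics/c2.png

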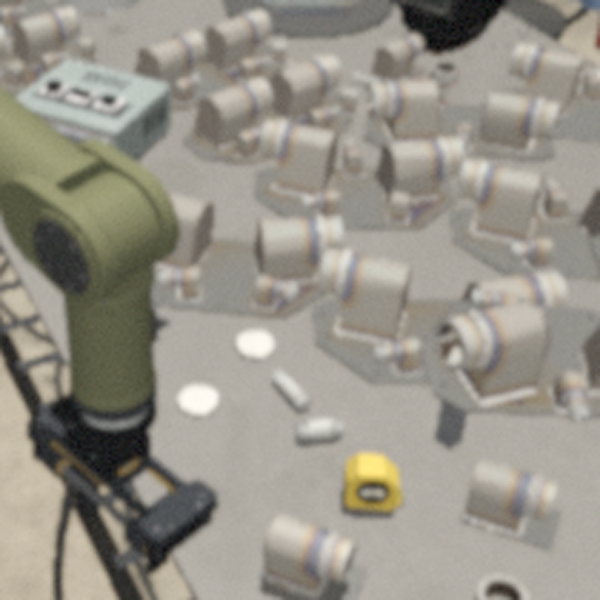

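```bash
cat >> h.py <<'E'
def ax(yaw):
    c,s=np.cos(np.radians(yaw)),np.sin(np.radians(yaw)); return np.array([c,s]),np.array([s,-c])
def state():
    o=env.get_obs(); return np.array(o['tool_pos']),o['tool_rot'][2],o
def polar(x,y,z,yaw,n,start=None):
    """n rows along an arc about the base to TCP x,y,z,yaw; prints rows dx dy dz roll (end pose is returned)"""
    if start is None: p,w,_=state()
    else: p,w=np.array(start[:3],float),start[3]
    r0,b0=np.hypot(p[0],p[1]),np.degrees(np.arctan2(p[1],p[0])); r1,b1=np.hypot(x,y),np.degrees(np.arctan2(y,x))
    dw=(yaw-w+180)%360-180; P=p[:2].copy(); W=w; Z=p[2]
    for i in range(1,n+1):
        f=i/n; r=r0+(r1-r0)*f; b=np.radians(b0+(b1-b0)*f); T=np.array([r*np.cos(b),r*np.sin(b)])
        X,Y=ax(W); d=T-P; row=[round(1e3*d@X),round(1e3*d@Y),round(-1e3*(p[2]+(z-p[2])*f-Z)),round(-(w+dw*f-W),1)]
        print(row); P=P+(row[0]*X+row[1]*Y)/1e3; Z-=row[2]/1e3; W-=row[3]
    return [*P,Z,W]
def lin(x,y,z,yaw=None):
    p,w,o=state(); X,Y=ax(w); d=np.array([x,y])-p[:2]
    print('dx %.1f dy %.1f dz %.1f roll %.1f'%(1e3*d@X,1e3*d@Y,1e3*(p[2]-z),0 if yaw is None else -((yaw-w+180)%360-180)))
E
python3 -c "
from h import *
polar(.44,.36,.36,124,24)"
```

```text
[52, -5, 2, np.float64(-4.4)]
[52, -6, 2, np.float64(-4.4)]
[51, -6, 1, np.float64(-4.4)]
[51, -6, 2, np.float64(-4.4)]
[51, -6, 2, np.float64(-4.4)]
[51, -7, 2, np.float64(-4.4)]
[50, -6, 2, np.float64(-4.4)]
[50, -7, 2, np.float64(-4.3)]
[49, -7, 1, np.float64(-4.4)]
[50, -7, 2, np.float64(-4.4)]
[49, -7, 2, np.float64(-4.4)]
[49, -8, 2, np.float64(-4.4)]
[48, -7, 2, np.float64(-4.4)]
[48, -8, 2, np.float64(-4.4)]
[48, -8, 1, np.float64(-4.4)]
[47, -8, 2, np.float64(-4.4)]
[48, -8, 2, np.float64(-4.4)]
[47, -9, 2, np.float64(-4.4)]
[46, -8, 2, np.float64(-4.4)]
[47, -9, 2, np.float64(-4.4)]
[46, -9, 1, np.float64(-4.4)]
[45, -9, 2, np.float64(-4.4)]
[46, -9, 2, np.float64(-4.4)]
[45, -9, 2, np.float64(-4.3)]
```

Call:
step_arm(steps=[1, 52, -5, 2, -4.4, 1, 52, -6, 2, -4.4, 1, 51, -6, 2, -4.4, 1, 51, -6, 2, -4.4, 1, 51, -6, 2, -4.4, 1, 51, -7, 2, -4.4, 1, 50, -6, 2, -4.4, 1, 50, -7, 2, -4.4, 1, 49, -7, 2, -4.4, 1, 50, -7, 2, -4.4, 1, 49, -7, 2, -4.4, 1, 49, -8, 2, -4.4])

```text
time_s: 1.65
tool_pos: [0.5854, -0.1667, 0.3803]
tool_rot: [-180.0, -0.0, 71.5]
force: [1.3, -0.8, 0.2]
grip_width: 0.0868
grasp_force: 0.0
```

Call:
step_arm(steps=[0.35, 48, -7, 2, -4.4, 0.35, 48, -8, 2, -4.4, 0.35, 48, -8, 2, -4.4, 0.35, 47, -8, 2, -4.4, 0.35, 48, -8, 2, -4.4, 0.35, 47, -9, 2, -4.4, 0.35, 46, -8, 2, -4.4, 0.35, 47, -9, 2, -4.4, 0.35, 46, -9, 2, -4.4, 0.35, 45, -9, 2, -4.4, 0.35, 46, -9, 2, -4.4, 0.35, 45, -9, 2, -4.4])

```text
time_s: 3.15
tool_pos: [0.4377, 0.361, 0.3564]
tool_rot: [-180.0, -0.0, 124.3]
force: [0.1, -0.1, 0.1]
grip_width: 0.0305
grasp_force: 0.0
```

Run:
```python
from h import *
p,w,o=state();print(p,w,o['force'])
shot('wrist','w2');shot('side','d2')
```

```text
[0.43768848 0.36100342 0.35642855] 124.29476538780787 [ 0.08677617 -0.08989786  0.11580311]
```

View pics/w2.png

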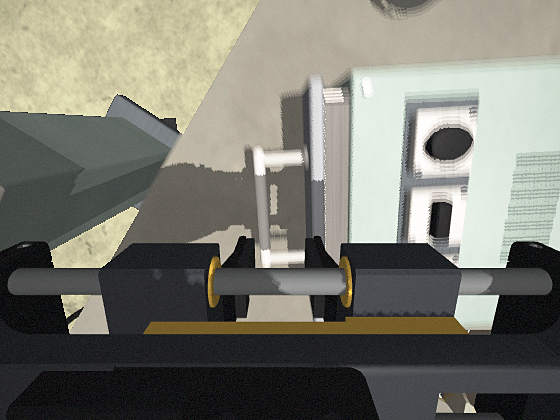

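Run:
```python
from h import *
d=load('w2')
P={}
for k,u,v,z in (('post1',258,157,.064),('post2',263,257,.064),('case1',352,80,.1),('case2',345,240,.1),('round',449,144,.121),('bar',441,218,.121),('pan1',316,80,.094),('pan2',322,235,.094)):
    P[k]=ray(d,u,v,z)[:2];print(k,np.round(P[k],4))
for a,b in(('post2','post1'),('case2','case1'),('bar','round')):
    e=P[a]-P[b] if 0 else P[b]-P[a]; print(np.linalg.norm(e),np.degrees(np.arctan2(e[1],e[0]))-90)
```

```text
post1 [0.3951 0.3874]
post2 [0.455 0.305]
case1 [0.4224 0.4802]
case2 [0.4976 0.3745]
round [0.5051 0.4808]
bar [0.5393 0.4356]
pan1 [0.4    0.4659]
pan2 [0.4802 0.3655]
0.10185623390300415 35.988521489351186
0.12968993998611242 35.44720185257721
0.05667516934271797 37.05256648935415
```

```bash
python3 -c "
from h import *
lin(.4255,.3455,.229,126)"
```

```text
dx -11.1 dy -17.6 dz 127.8 roll -1.2
```

Call:
step_arm(steps=[0.35, -11, -18, 0, -1.5, 0.35, 0, 0, 40, 0, 0.35, 0, 0, 40, 0, 0.35, 0, 0, 24, 0, 0.35, 0, 0, 24, 0, 0.35, 0, 0, 0, 0])

```text
time_s: 4.0
tool_pos: [0.4297, 0.3395, 0.2269]
tool_rot: [-179.7, -0.0, 125.6]
force: [-0.9, 0.3, -0.2]
grip_width: 0.0302
grasp_force: 0.0
```

Call:
step_arm(steps=[0, 0, 0, 0, 0, 0, 0, 0, 0, 0, 0, 0, 0, 0, 0, 0, 0, 0, 0, 0], grip_force=25)

```text
time_s: 4.5
tool_pos: [0.4305, 0.341, 0.2297]
tool_rot: [179.9, 0.0, 125.7]
force: [0.3, 0.1, 3.5]
grip_width: 0.0099
grasp_force: 25.0
```

Call:
step_arm(steps=[0, 0, -8, 0, 0, 0, 0, -12, 0, 0, 0, 0, -12, 0, 0, 0, 0, -12, 0, 0, 0, 0, -12, 0, 0, 0, 0, -12, 0, 0, 0, 0, -12, 0, 0, 0, 0, -12, 0, 0])

```text
time_s: 5.5
tool_pos: [0.3561, 0.286, 0.2296]
tool_rot: [179.8, 0.2, 125.6]
force: [5.6, -3.5, 8.5]
grip_width: 0.0099
grasp_force: 25.0
```

Call:
step_arm(steps=[0, 0, -5, 0, 0, 0, 0, -5, 0, 0, 0, 0, -4, 0, 0, 0, 0, -3, 0, 0])

```text
time_s: 6.0
tool_pos: [0.3425, 0.276, 0.2296]
tool_rot: [179.9, 0.2, 125.6]
force: [5.1, -3.8, 7.8]
grip_width: 0.0102
grasp_force: 25.0
```

Call:
step_arm(steps=[0, 0, -3, 0, 0, 0, 0, -3, 0, 0, 0, 0, -3, 0, 0, 0, 0, -3, 0, 0])

```text
time_s: 6.5
tool_pos: [0.3384, 0.2724, 0.2304]
tool_rot: [178.3, -0.0, 125.6]
force: [34.8, 18.2, -32.3]
grip_width: 0.0102
grasp_force: 25.0
```

Call:
step_arm(steps=[0, 0, 5, 0, 0, 0.35, 0, 0, 0, 0, 0.35, 0, 0, 0, 0, 0.35, 0, 0, -20, 0, 0.35, 0, 0, -40, 0, 0.35, 0, 0, -40, 0, 0.35, 0, 0, -40, 0, 0.35, 0, 0, -30, 0, 0.35, 0, 0, 0, 0])

```text
time_s: 7.62
tool_pos: [0.3351, 0.2733, 0.3995]
tool_rot: [179.9, 0.1, 125.6]
force: [0.6, 0.1, -0.5]
grip_width: 0.0307
grasp_force: 0.0
```

Run:
```python
from h import *
p,w,o=state();print(p,w,o['force'])
shot('wrist','w3')
```

```text
[0.33508305 0.27331523 0.39954206] 125.62341395903388 [ 0.56861437  0.09300364 -0.47358356]
```

View pics/w3.png

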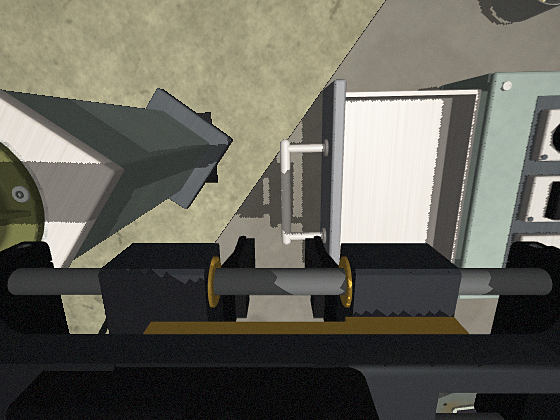

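Run:
```python
from h import *
d=load('w3')
X,Y=np.array([.809,.588]),np.array([-.588,.809])
q=[ray(d,u,v,.064)[:2] for u,v in((287,147),(288,238))]
h=(q[0]+q[1])/2; e=q[0]-q[1]; print(h,np.linalg.norm(e),np.degrees(np.arctan2(e[1],e[0]))-90)
c=h+.12*X; print('tray',c, 'r',np.hypot(*c))
for n,u,v,z in(('panel top inner TL',346,82,.094),('back TR',478,92,.085),('case edge',490,90,.1),('sq?',550,200,.121)):
    x=ray(d,u,v,z)[:2]; print(n,x,(x-c)@X,(x-c)@Y)
p,w,o=state()
polar(.442-.0,-.275,.36,60,18)
```

```text
[0.34289514 0.27811068] 0.10432887421236224 36.63014263848622
tray [0.43997514 0.34867068] r 0.561381656969649
panel top inner TL [0.31945557 0.39971887] -0.06748399090316792 0.11216349294824743
back TR [0.42798432 0.46804317] 0.060490457591535374 0.10362294473507673
case edge [0.42860881 0.4686657 ] 0.061361710210621305 0.10375937389556122
sq? [0.53376911 0.424757  ] 0.12061807529434983 0.006402977209317449
[-30, 6, 2, np.float64(3.6)]
[-30, 5, 2, np.float64(3.7)]
[-30, 6, 2, np.float64(3.6)]
[-31, 5, 2, np.float64(3.7)]
[-32, 5, 3, np.float64(3.6)]
[-31, 5, 2, np.float64(3.7)]
[-32, 5, 2, np.float64(3.6)]
[-33, 5, 2, np.float64(3.7)]
[-32, 4, 2, np.float64(3.6)]
[-33, 4, 2, np.float64(3.7)]
[-34, 4, 2, np.float64(3.6)]
[-34, 4, 2, np.float64(3.7)]
[-34, 4, 3, np.float64(3.6)]
[-34, 3, 2, np.float64(3.6)]
[-35, 4, 2, np.float64(3.7)]
[-35, 3, 2, np.float64(3.6)]
[-36, 3, 2, np.float64(3.7)]
[-36, 2, 2, np.float64(3.6)]
```

Run:
```python
from h import *
polar(.47,-.43,.42,50,24)
```

```text
[-26, 9, -1, np.float64(3.2)]
[-26, 10, -1, np.float64(3.1)]
[-26, 9, -1, np.float64(3.2)]
[-28, 9, -1, np.float64(3.1)]
[-28, 9, -1, np.float64(3.2)]
[-28, 9, 0, np.float64(3.1)]
[-29, 8, -1, np.float64(3.2)]
[-29, 9, -1, np.float64(3.1)]
[-30, 8, -1, np.float64(3.2)]
[-31, 9, -1, np.float64(3.1)]
[-31, 8, -1, np.float64(3.2)]
[-31, 8, -1, np.float64(3.1)]
[-32, 8, -1, np.float64(3.2)]
[-33, 8, -1, np.float64(3.1)]
[-33, 7, -1, np.float64(3.2)]
[-34, 8, -1, np.float64(3.1)]
[-34, 7, 0, np.float64(3.2)]
[-35, 7, -1, np.float64(3.1)]
[-36, 7, -1, np.float64(3.2)]
[-36, 7, -1, np.float64(3.1)]
[-36, 6, -1, np.float64(3.2)]
[-37, 7, -1, np.float64(3.1)]
[-38, 6, -1, np.float64(3.2)]
[-38, 6, -1, np.float64(3.1)]
```

Call:
step_arm(steps=[1, -26, 9, -1, 3.2, 1, -26, 10, -1, 3.1, 1, -26, 9, -1, 3.2, 1, -28, 9, -1, 3.1, 1, -28, 9, -1, 3.2, 1, -28, 9, 0, 3.1, 1, -29, 8, -1, 3.2, 1, -29, 9, -1, 3.1, 1, -30, 8, -1, 3.2, 1, -31, 9, -1, 3.1, 1, -31, 8, -1, 3.2, 1, -31, 8, -1, 3.1])

```text
time_s: 9.18
tool_pos: [0.5358, -0.0169, 0.4098]
tool_rot: [-180.0, 0.0, 87.6]
force: [-0.5, -0.5, -0.5]
grip_width: 0.0867
grasp_force: 0.0
```

Call:
step_arm(steps=[1, -32, 8, -1, 3.2, 1, -33, 8, -1, 3.1, 1, -33, 7, -1, 3.2, 1, -34, 8, -1, 3.1, 1, -34, 7, 0, 3.2, 1, -35, 7, -1, 3.1, 1, -36, 7, -1, 3.2, 1, -36, 7, -1, 3.1, 1, -36, 6, -1, 3.2, 1, -37, 7, -1, 3.1, 1, -38, 6, -1, 3.2, 1, -38, 6, -1, 3.1])

```text
time_s: 10.68
tool_pos: [0.4698, -0.4325, 0.4208]
tool_rot: [-180.0, 0.0, 49.8]
force: [0.3, -1.0, -0.1]
grip_width: 0.0867
grasp_force: 0.0
```

Run:
```python
from h import *
p,w,o=state();print(p,w,o['force'])
shot('wrist','w4')
```

```text
[ 0.46981447 -0.43253233  0.42078454] 49.83472356176817 [ 0.29808892 -1.00467182 -0.0984152 ]
```

View pics/w4.png

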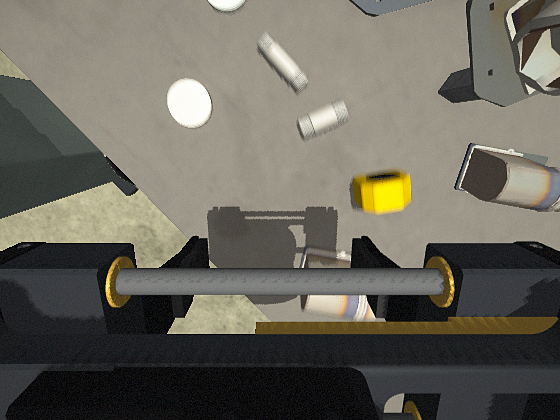

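```bash
cat >> h.py <<'E'
def parts(d,vmax=235,thr=185,umin=100,umax=400):
    """bright pale blobs -> (name, world centre, length direction deg, size mm)"""
    g=cv2.cvtColor(d['image'],cv2.COLOR_RGB2GRAY); m=(g>thr).astype('uint8')*255; m[vmax:]=0; m[:,:umin]=0; m[:,umax:]=0
    m=cv2.morphologyEx(m,cv2.MORPH_CLOSE,np.ones((9,9)))
    for c in cv2.findContours(m,cv2.RETR_EXTERNAL,cv2.CHAIN_APPROX_NONE)[0]:
        if cv2.contourArea(c)<300: continue
        for z in (.008,.012):
            w=np.array([ray(d,u,v,z)[:2] for u,v in c[:,0]],np.float32)*1000
            (cx,cy),(a,b),t=cv2.minAreaRect(w)
            if b>a: t+=90
            print(c[:,0].mean(0).round(),'z',z,'ctr %.1f %.1f size %.0f x %.0f long dir %.0f'%(cx,cy,max(a,b),min(a,b),t%180))
E
python3 -c "
from h import *
d=load('w4');parts(d)
g=d['image'].mean(2)
for u,v in((283,62),(323,120),(190,103),(230,60),(313,122)):print(g[v,u])"
```

```text
[136. 213.] z 0.008 ctr 291.1 -331.2 size 111 x 76 long dir 141
[136. 213.] z 0.012 ctr 293.4 -331.6 size 110 x 75 long dir 141
[382. 197.] z 0.008 ctr 564.1 -542.7 size 50 x 43 long dir 149
[382. 197.] z 0.012 ctr 563.6 -541.0 size 50 x 43 long dir 149
[323. 118.] z 0.008 ctr 567.4 -404.7 size 62 x 21 long dir 163
[323. 118.] z 0.012 ctr 566.9 -404.4 size 62 x 21 long dir 163
[189. 103.] z 0.008 ctr 446.9 -279.9 size 59 x 55 long dir 46
[189. 103.] z 0.012 ctr 447.7 -280.9 size 59 x 54 long dir 46
[283.  60.] z 0.008 ctr 571.8 -320.5 size 73 x 16 long dir 95
[283.  60.] z 0.012 ctr 571.2 -321.0 size 72 x 15 long dir 95
241.33333333333334
239.66666666666666
251.66666666666666
144.66666666666666
238.33333333333334
```

Run:
```python
from h import *
s=load('s1');d=load('d1');w=load('w4')
print('housing plate corners', [ray(s,u,v,0)[:2].round(3) for u,v in ((351,183),(356,190),(366,187))], ray(d,338,335,0)[:2])
print('housing w4 plate', [ray(w,u,v,0)[:2].round(3) for u,v in ((305,248),(350,250))],[ray(w,u,v,.08)[:2].round(3) for u,v in ((305,248),(350,250))])
print('tape top w4',[ray(w,u,v,.06)[:2].round(3) for u,v in ((353,185),(410,175),(408,205),(355,210))])
p,wv,o=state(); lin(.566,-.404,.25)
X,Y=ax(-17); dd=np.array([.566,-.404])-p[:2]; print('after yaw -17:',1e3*dd@X,1e3*dd@Y)
```

```text
housing plate corners [array([ 0.483, -0.621]), array([ 0.424, -0.554]), array([ 0.397, -0.614])] [ 0.43313285 -0.60291462]
housing w4 plate [array([ 0.433, -0.536]), array([ 0.483, -0.582])] [array([ 0.45 , -0.504]), array([ 0.49 , -0.541])]
tape top w4 [array([ 0.541, -0.485]), array([ 0.6  , -0.519]), array([ 0.578, -0.549]), array([ 0.524, -0.512])]
dx 91.6 dy 53.6 dz 170.6 roll 0.0
after yaw -17: 85.88634158029332 -62.29246223839094
```

Call:
step_arm(steps=[0.46, 14, -10, 15, 9.6, 0.46, 0, 0, 15, 9.6, 0.46, 0, 0, 15, 9.6, 0.46, 0, 0, 15, 9.6, 0.46, 0, 0, 15, 9.6, 0.46, 0, 0, 15, 9.6, 0.46, 0, 0, 15, 9.4])

```text
time_s: 11.6
tool_pos: [0.4718, -0.4141, 0.3154]
tool_rot: [180.0, 0.0, -17.4]
force: [-0.7, -0.6, -0.4]
grip_width: 0.0403
grasp_force: 0.0
```

Run:
```python
from h import *
lin(.566,-.404,.30,-17)
```

```text
dx 86.9 dy -37.7 dz 15.4 roll -0.4
```

Call:
step_arm(steps=[0.46, 30, -19, 5, 0, 0.46, 30, -19, 5, 0, 0.46, 0, 0, 0, 0])

```text
time_s: 11.98
tool_pos: [0.5432, -0.3926, 0.3049]
tool_rot: [-179.9, -0.0, -16.7]
force: [-0.5, 0.6, 0.1]
grip_width: 0.0405
grasp_force: 0.0
```

Run:
```python
from h import *
d=shot('wrist','w5'); parts(d,umin=200,umax=360); lin(.566,-.404,.190)
```

```text
[215. 195.] z 0.008 ctr 570.2 -332.9 size 37 x 20 long dir 91
[215. 195.] z 0.012 ctr 570.9 -334.0 size 36 x 20 long dir 91
[284. 171.] z 0.008 ctr 574.0 -407.2 size 43 x 27 long dir 163
[284. 171.] z 0.012 ctr 574.5 -407.3 size 43 x 27 long dir 163
dx 26.3 dy 2.5 dz 115.2 roll 0.0
```

View pics/w5.png

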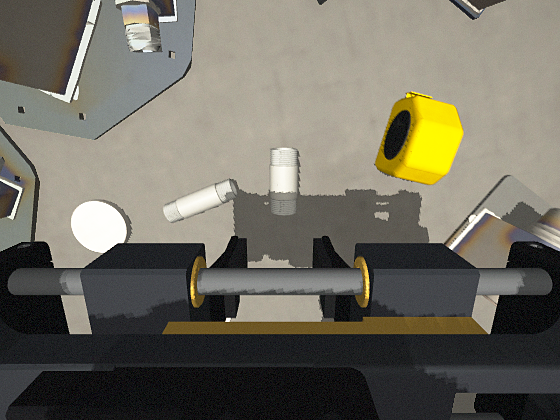

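Call:
step_arm(steps=[0.46, 26, 3, 15, 0, 0.46, 0, 0, 40, 0, 0.46, 0, 0, 40, 0, 0.46, 0, 0, 20, 0, 0.46, 0, 0, 0, 0, 0, 0, 0, 0, 0, 0, 0, 0, 0, 0, 0, 0, 0, 0, 0, 0, 0, 0, 0, 0], grip_force=30)

```text
time_s: 13.15
tool_pos: [0.5658, -0.4048, 0.1928]
tool_rot: [180.0, -0.2, -16.9]
force: [-0.8, 0.9, 6.3]
grip_width: 0.0242
grasp_force: 30.0
```

Call:
step_arm(steps=[0, 0, 0, -15, 0, 0, 0, 0, -40, 0, 0, 0, 0, -60, 0, 0, 0, 0, -60, 0, 0, 0, 0, 0, 0])

```text
time_s: 13.78
tool_pos: [0.5661, -0.4054, 0.3739]
tool_rot: [179.8, -0.7, -17.0]
force: [0.7, -1.2, -1.2]
grip_width: 0.024
grasp_force: 30.0
```

Run:
```python
from h import *
p,w,o=state();print(p,w,o['grip_width'],o['grasp_force'])
X=np.array([.809,.588]);Y=np.array([-.588,.809]);c=np.array([.440,.347])
T=c-.027*X-.058*Y;print('target',T)
polar(*T,.36,126,20)
d=shot('wrist','w6');parts(d,umin=0,umax=560)
```

```text
[ 0.56606397 -0.40537625  0.37386045] -16.95820526841083 0.024029936685531533 29.99981313943863
target [0.452261 0.284202]
[4, -42, 1, np.float64(-7.1)]
[7, -40, 0, np.float64(-7.2)]
[9, -40, 1, np.float64(-7.1)]
[12, -39, 1, np.float64(-7.2)]
[13, -37, 0, np.float64(-7.1)]
[16, -36, 1, np.float64(-7.2)]
[18, -34, 1, np.float64(-7.1)]
[20, -33, 1, np.float64(-7.2)]
[22, -32, 0, np.float64(-7.1)]
[23, -29, 1, np.float64(-7.2)]
[25, -28, 1, np.float64(-7.1)]
[26, -25, 0, np.float64(-7.2)]
[27, -24, 1, np.float64(-7.1)]
[28, -21, 1, np.float64(-7.2)]
[30, -20, 0, np.float64(-7.1)]
[30, -17, 1, np.float64(-7.2)]
[30, -16, 1, np.float64(-7.1)]
[31, -13, 0, np.float64(-7.2)]
[32, -11, 1, np.float64(-7.1)]
[31, -9, 1, np.float64(-7.2)]
[127. 225.] z 0.008 ctr 585.2 -212.9 size 55 x 30 long dir 73
[127. 225.] z 0.012 ctr 585.8 -215.3 size 55 x 30 long dir 73
[283. 212.] z 0.008 ctr 540.8 -405.7 size 37 x 29 long dir 20
[283. 212.] z 0.012 ctr 541.9 -406.0 size 37 x 29 long dir 20
[208. 211.] z 0.008 ctr 569.2 -315.4 size 73 x 19 long dir 95
[208. 211.] z 0.012 ctr 569.9 -316.7 size 72 x 18 l
[... 189 characters left out ...]
g dir 160
[383. 163.] z 0.012 ctr 562.8 -537.3 size 85 x 48 long dir 160
[117. 101.] z 0.008 ctr 720.7 -266.5 size 93 x 24 long dir 127
[117. 101.] z 0.012 ctr 719.7 -268.3 size 92 x 24 long dir 127
[177.  70.] z 0.008 ctr 728.5 -339.2 size 66 x 42 long dir 105
[177.  70.] z 0.012 ctr 727.4 -340.2 size 65 x 42 long dir 105
[544.  68.] z 0.008 ctr 613.4 -727.5 size 59 x 31 long dir 177
[544.  68.] z 0.012 ctr 613.7 -724.1 size 59 x 31 long dir 177
[159.  40.] z 0.008 ctr 763.5 -332.2 size 27 x 21 long dir 73
[159.  40.] z 0.012 ctr 762.0 -333.3 size 27 x 21 long dir 73
[454.  13.] z 0.008 ctr 699.2 -639.3 size 36 x 33 long dir 135
[454.  13.] z 0.012 ctr 698.4 -636.9 size 35 x 32 long dir 135
```

Call:
step_arm(steps=[0, 4, -42, 1, -7.1, 0, 7, -40, 0, -7.2, 0, 9, -40, 1, -7.1, 0, 12, -39, 1, -7.2, 0, 13, -37, 0, -7.1, 0, 16, -36, 1, -7.2, 0, 18, -34, 1, -7.1, 0, 20, -33, 1, -7.2, 0, 22, -32, 0, -7.1, 0, 23, -29, 1, -7.2, 0, 25, -28, 1, -7.1, 0, 26, -25, 0, -7.2])

```text
time_s: 15.32
tool_pos: [0.5947, 0.0547, 0.3557]
tool_rot: [-179.8, 0.1, 69.1]
force: [-1.0, 0.2, -1.7]
grip_width: 0.0241
grasp_force: 30.0
```

Call:
step_arm(steps=[0, 27, -24, 1, -7.1, 0, 28, -21, 1, -7.2, 0, 30, -20, 0, -7.1, 0, 30, -17, 1, -7.2, 0, 30, -16, 1, -7.1, 0, 31, -13, 0, -7.2, 0, 32, -11, 1, -7.1, 0, 31, -9, 1, -7.2, 0, 0, 0, 0, 0])

```text
time_s: 16.45
tool_pos: [0.4485, 0.2865, 0.3504]
tool_rot: [-179.8, -0.1, 126.4]
force: [1.0, -0.2, -0.8]
grip_width: 0.0246
grasp_force: 30.0
```

Run:
```python
from h import *
p,w,o=state();print(p,w,o['grip_width'],o['grasp_force']); lin(.4523,.2842,.242,126)
d=shot('wrist','w7')
```

```text
[0.44847865 0.28645607 0.3504216 ] 126.35387072570194 0.024567541172997247 29.999399185180664
dx -4.1 dy 1.7 dz 108.4 roll 0.4
```

View pics/w7.png

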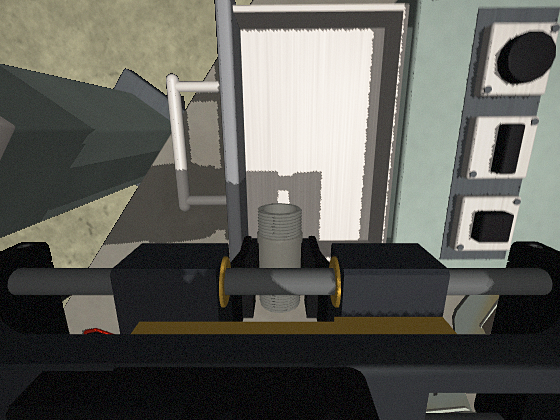

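Run:
```python
from h import *
d=load('w7')
X=np.array([.809,.588]);Y=np.array([-.588,.809]);c=np.array([.440,.347])
for n,u,v,z in(('panelL',238,100,.094),('panelL2',240,200,.094),('backfloor',365,100,.045),('backtop',403,100,.085),('backtop2',396,200,.085),('tray+y wall top',310,11,.085),('case',418,100,.1)):
    x=ray(d,u,v,z)[:2]-c; print(n,x@X,x@Y)
for n,u,v in(('round',527,56),('bar',510,149),('sq',493,226)): print(n,ray(d,u,v,.121)[:2])
```

```text
panelL -0.06214826834230798 0.03903334958339265
panelL2 -0.06312400333840464 -0.04028610238938632
backfloor 0.04888043349316995 0.04354569578578472
backtop 0.06816069704783967 0.04042469886264004
backtop2 0.07199331177747714 -0.04176978822283019
tray+y wall top -0.00804049035511633 0.1019523421390599
case 0.0734049597260995 0.03924416148491027
round [0.50826751 0.47687237]
bar [0.54513019 0.42975141]
sq [0.57899847 0.38283895]
```

Call:
step_arm(steps=[0, -4, 4, 20, 0.4, 0, 0, 0, 40, 0, 0, 0, 0, 35, 0, 0, 0, 0, 14, 0, 0, 0, 0, 0, 0, 0.4, 0, 0, 0, 0, 0.4, 0, 0, 0, 0, 0.4, 0, 0, -20, 0, 0.4, 0, 0, -40, 0, 0.4, 0, 0, -50, 0])

```text
time_s: 17.75
tool_pos: [0.4564, 0.2839, 0.3551]
tool_rot: [180.0, 0.0, 125.7]
force: [0.8, 0.1, -0.2]
grip_width: 0.0346
grasp_force: 0.0
```

Run:
```python
from h import *
p,w,o=state();print(p,w,o['grip_width'],o['grasp_force'])
polar(.560,-.350,.36,5,20)
```

```text
[0.45640083 0.28387552 0.35507868] 125.68218124769325 0.03462544135393292 0.0
[-31, 3, 0, np.float64(6.0)]
[-30, 5, 0, np.float64(6.1)]
[-31, 6, -1, np.float64(6.0)]
[-31, 8, 0, np.float64(6.0)]
[-30, 10, 0, np.float64(6.1)]
[-31, 11, 0, np.float64(6.0)]
[-30, 12, -1, np.float64(6.0)]
[-30, 14, 0, np.float64(6.1)]
[-30, 16, 0, np.float64(6.0)]
[-29, 17, 0, np.float64(6.0)]
[-28, 19, -1, np.float64(6.1)]
[-28, 20, 0, np.float64(6.0)]
[-27, 22, 0, np.float64(6.0)]
[-27, 23, 0, np.float64(6.1)]
[-25, 25, -1, np.float64(6.0)]
[-24, 26, 0, np.float64(6.0)]
[-24, 28, 0, np.float64(6.1)]
[-22, 29, 0, np.float64(6.0)]
[-21, 30, -1, np.float64(6.0)]
[-19, 32, 0, np.float64(6.1)]
```

Run:
```python
from h import *
polar(.572,-.345,.31,95,16)
```

```text
[-38, 4, 3, np.float64(1.9)]
[-38, 3, 3, np.float64(1.9)]
[-39, 2, 2, np.float64(2.0)]
[-40, 0, 3, np.float64(1.9)]
[-40, -2, 3, np.float64(1.9)]
[-41, -3, 3, np.float64(1.9)]
[-41, -4, 3, np.float64(1.9)]
[-42, -7, 3, np.float64(1.9)]
[-41, -8, 2, np.float64(2.0)]
[-42, -9, 3, np.float64(1.9)]
[-42, -12, 3, np.float64(1.9)]
[-42, -13, 3, np.float64(1.9)]
[-43, -15, 3, np.float64(1.9)]
[-42, -16, 2, np.float64(1.9)]
[-41, -19, 3, np.float64(2.0)]
[-42, -20, 3, np.float64(1.9)]
```

Call:
step_arm(steps=[0.4, -38, 4, 3, 1.9, 0.4, -38, 3, 3, 1.9, 0.4, -39, 2, 2, 2, 0.4, -40, 0, 3, 1.9, 0.4, -40, -2, 3, 1.9, 0.4, -41, -3, 3, 1.9, 0.4, -41, -4, 3, 1.9, 0.4, -42, -7, 3, 1.9, 0.4, -41, -8, 2, 2, 0.4, -42, -9, 3, 1.9, 0.4, -42, -12, 3, 1.9, 0.4, -42, -13, 3, 1.9])

```text
time_s: 19.25
tool_pos: [0.6118, -0.1719, 0.3167]
tool_rot: [-179.8, -0.1, 102.4]
force: [1.1, -0.1, -0.5]
grip_width: 0.0349
grasp_force: 0.0
```

Call:
step_arm(steps=[0.4, -43, -15, 3, 1.9, 0.4, -42, -16, 2, 1.9, 0.4, -41, -19, 3, 2, 0.4, -42, -20, 3, 1.9, 0.4, 0, 0, 0, 0])

```text
time_s: 19.88
tool_pos: [0.5679, -0.3531, 0.3048]
tool_rot: [-179.7, 0.1, 94.3]
force: [-0.4, -0.0, -1.4]
grip_width: 0.0349
grasp_force: 0.0
```

Run:
```python
from h import *
p,w,o=state();print(p,w)
d=shot('wrist','w8');parts(d,umin=200,umax=360,thr=120); parts(d,umin=100,umax=460)
lin(.5695,-.317,.188,95)
```

```text
[ 0.56790648 -0.35308442  0.3048175 ] 94.28920166970386
[285. 127.] z 0.008 ctr 562.7 -282.9 size 206 x 159 long dir 94
[285. 127.] z 0.012 ctr 562.7 -282.9 size 203 x 157 long dir 94
[446. 205.] z 0.008 ctr 728.4 -346.0 size 48 x 31 long dir 104
[446. 205.] z 0.012 ctr 726.0 -345.0 size 47 x 31 long dir 104
[285. 161.] z 0.008 ctr 568.2 -314.1 size 62 x 24 long dir 95
[285. 161.] z 0.012 ctr 568.1 -313.6 size 61 x 23 long dir 95
[157. 113.] z 0.008 ctr 448.2 -276.7 size 57 x 55 long dir 89
[157. 113.] z 0.012 ctr 449.8 -276.8 size 56 x 55 long dir 89
[446.  97.] z 0.008 ctr 705.4 -248.6 size 63 x 29 long dir 104
[446.  97.] z 0.012 ctr 703.3 -249.0 size 62 x 29 long dir 104
[301.  36.] z 0.008 ctr 573.7 -207.6 size 56 x 55 long dir 50
[301.  36.] z 0.012 ctr 573.5 -208.6 size 56 x 55 long dir 50
dx 32.6 dy 2.6 dz 117.3 roll -0.5
```

Call:
step_arm(steps=[0.4, 35, 1, 16, -0.5, 0.4, 0, 0, 40, 0, 0.4, 0, 0, 40, 0, 0.4, 0, 0, 21, 0, 0.4, 0, 0, 0, 0, 0, 0, 0, 0, 0, 0, 0, 0, 0, 0, 0, 0, 0, 0, 0, 0, 0, 0, 0, 0])

```text
time_s: 21.05
tool_pos: [0.5708, -0.3103, 0.1925]
tool_rot: [179.9, 0.1, 95.4]
force: [-1.4, 0.2, 5.6]
grip_width: 0.0189
grasp_force: 30.0
```

Call:
step_arm(steps=[0, 0, 0, -15, 0, 0, 0, 0, -40, 0, 0, 0, 0, -60, 0, 0, 0, 0, -60, 0, 0, 0, 0, 0, 0])

```text
time_s: 21.68
tool_pos: [0.5717, -0.3099, 0.3731]
tool_rot: [179.4, 0.4, 95.5]
force: [0.3, -0.7, -0.5]
grip_width: 0.0191
grasp_force: 30.0
```

Run:
```python
from h import *
p,w,o=state();print(p,w,o['grip_width'],o['grasp_force'])
X=np.array([.809,.588]);Y=np.array([-.588,.809]);c=np.array([.441,.348])
T=c+.03*X-.058*Y;print('target',T)
polar(*T,.36,126,16)
```

```text
[ 0.57171655 -0.3099142   0.37308424] 95.46620311758146 0.01907481179461766 29.99038338661194
target [0.499374 0.318718]
[39, 20, 1, np.float64(-1.9)]
[38, 18, 1, np.float64(-1.9)]
[40, 17, 0, np.float64(-1.9)]
[39, 16, 1, np.float64(-1.9)]
[40, 14, 1, np.float64(-1.9)]
[40, 13, 1, np.float64(-2.0)]
[41, 11, 1, np.float64(-1.9)]
[40, 10, 1, np.float64(-1.9)]
[41, 8, 0, np.float64(-1.9)]
[40, 7, 1, np.float64(-1.9)]
[41, 6, 1, np.float64(-1.9)]
[40, 4, 1, np.float64(-1.9)]
[41, 3, 1, np.float64(-1.9)]
[40, 1, 0, np.float64(-1.9)]
[40, 1, 1, np.float64(-1.9)]
[39, -2, 1, np.float64(-1.9)]
```

Call:
step_arm(steps=[0, 39, 20, 1, -1.9, 0, 38, 18, 1, -1.9, 0, 40, 17, 0, -1.9, 0, 39, 16, 1, -1.9, 0, 40, 14, 1, -1.9, 0, 40, 13, 1, -2, 0, 41, 11, 1, -1.9, 0, 40, 10, 1, -1.9, 0, 41, 8, 0, -1.9, 0, 40, 7, 1, -1.9, 0, 41, 6, 1, -1.9, 0, 40, 4, 1, -1.9])

```text
time_s: 23.18
tool_pos: [0.5771, 0.1813, 0.355]
tool_rot: [-179.9, -0.0, 118.4]
force: [0.4, -0.8, -1.1]
grip_width: 0.0196
grasp_force: 30.0
```

Call:
step_arm(steps=[0, 41, 3, 1, -1.9, 0, 40, 1, 0, -1.9, 0, 40, 1, 1, -1.9, 0, 41, -2, 1, -1.9, 0, 0, 0, 0, 0])

```text
time_s: 23.8
tool_pos: [0.4932, 0.3235, 0.3524]
tool_rot: [-179.9, -0.1, 126.4]
force: [0.5, -0.1, -0.6]
grip_width: 0.0192
grasp_force: 30.0
```

Run:
```python
from h import *
p,w,o=state();print(p,w,o['grip_width'],o['grasp_force'])
X=np.array([.809,.588]);Y=np.array([-.588,.809]);c=np.array([.441,.348])
T=c+.029*X-.054*Y; lin(*T,.241,126)
d=shot('wrist','w9')
```

```text
[0.49322329 0.32352198 0.35243486] 126.39920434577172 0.01916098986914539 29.990572035312653
dx -3.5 dy 1.1 dz 111.4 roll 0.4
```

View pics/w9.png

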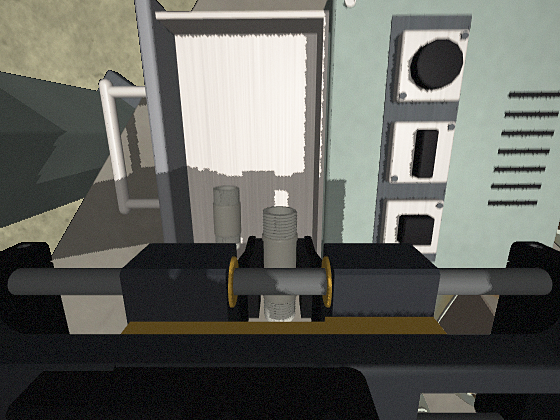

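Call:
step_arm(steps=[0, -3, 1, 22, 0.4, 0, 0, 0, 40, 0, 0, 0, 0, 35, 0, 0, 0, 0, 14, 0, 0, 0, 0, 0, 0, 0.33, 0, 0, 0, 0, 0.33, 0, 0, 0, 0, 0.33, 0, 0, -20, 0, 0.33, 0, 0, -40, 0, 0.33, 0, 0, -50, 0])

```text
time_s: 25.1
tool_pos: [0.499, 0.3175, 0.3527]
tool_rot: [-179.9, -0.0, 125.6]
force: [1.2, -0.1, 0.0]
grip_width: 0.0283
grasp_force: 0.0
```

Run:
```python
from h import *
p,w,o=state();print(p,w,o['grip_width'],o['grasp_force'])
polar(.465,-.292,.31,60,16)
```

```text
[0.49896492 0.31745698 0.35272804] 125.55524497977476 0.028327205162840763 0.0
[-41, -6, 3, np.float64(4.1)]
[-41, -7, 2, np.float64(4.1)]
[-41, -6, 3, np.float64(4.1)]
[-41, -6, 3, np.float64(4.1)]
[-40, -6, 2, np.float64(4.1)]
[-40, -6, 3, np.float64(4.1)]
[-40, -6, 3, np.float64(4.1)]
[-40, -6, 2, np.float64(4.1)]
[-40, -6, 3, np.float64(4.1)]
[-40, -6, 3, np.float64(4.1)]
[-39, -5, 2, np.float64(4.1)]
[-39, -6, 3, np.float64(4.1)]
[-39, -6, 3, np.float64(4.1)]
[-39, -5, 2, np.float64(4.1)]
[-39, -6, 3, np.float64(4.1)]
[-38, -5, 3, np.float64(4.1)]
```

Call:
step_arm(steps=[0.9, -41, -6, 3, 4.1, 0.9, -41, -7, 2, 4.1, 0.9, -41, -6, 3, 4.1, 0.9, -41, -6, 3, 4.1, 0.9, -40, -6, 2, 4.1, 0.9, -40, -6, 3, 4.1, 0.9, -40, -6, 3, 4.1, 0.9, -40, -6, 2, 4.1, 0.9, -40, -6, 3, 4.1, 0.9, -40, -6, 3, 4.1, 0.9, -39, -5, 2, 4.1, 0.9, -39, -6, 3, 4.1])

```text
time_s: 26.6
tool_pos: [0.538, -0.1545, 0.3207]
tool_rot: [180.0, -0.0, 76.2]
force: [-0.8, -0.2, -0.5]
grip_width: 0.0783
grasp_force: 0.0
```

Call:
step_arm(steps=[0.9, -39, -6, 3, 4.1, 0.9, -39, -5, 2, 4.1, 0.9, -39, -6, 3, 4.1, 0.9, -38, -5, 3, 4.1, 0.9, 0, 0, 0, 0])

```text
time_s: 27.22
tool_pos: [0.4632, -0.2946, 0.3091]
tool_rot: [-180.0, 0.1, 59.6]
force: [-0.1, 0.3, 0.8]
grip_width: 0.0782
grasp_force: 0.0
```

Run:
```python
from h import *
p,w,o=state();print(p,w)
d=shot('wrist','w10');parts(d,umin=100,umax=460); lin(.4485,-.277,.185)
```

```text
[ 0.46315094 -0.29463697  0.309133  ] 59.57732101554079
[259. 215.] z 0.008 ctr 439.9 -293.7 size 54 x 32 long dir 150
[259. 215.] z 0.012 ctr 440.8 -292.8 size 54 x 31 long dir 150
[110. 218.] z 0.008 ctr 309.3 -217.9 size 43 x 34 long dir 66
[110. 218.] z 0.012 ctr 312.0 -218.1 size 42 x 33 long dir 66
[338.  57.] z 0.008 ctr 573.9 -208.1 size 56 x 55 long dir 61
[338.  57.] z 0.012 ctr 572.9 -208.4 size 55 x 54 long dir 61
dx 5.3 dy -21.7 dz 124.3 roll 0.0
```

Call:
step_arm(steps=[0.9, -30, -12, 0, 0, 0.9, -30, -12, 0, 0, 0.9, 0, 0, 0, 0])

```text
time_s: 27.65
tool_pos: [0.4137, -0.332, 0.3093]
tool_rot: [-180.0, 0.0, 59.8]
force: [-0.5, -0.2, -0.7]
grip_width: 0.0783
grasp_force: 0.0
```

Run:
```python
from h import *
p,w,o=state();print(p,w)
d=shot('wrist','w11');parts(d,umin=200,umax=460)
```

```text
[ 0.41367261 -0.33199059  0.30925814] 59.84295928130057
[283. 167.] z 0.008 ctr 433.9 -304.5 size 55 x 55 long dir 60
[283. 167.] z 0.012 ctr 434.1 -304.0 size 55 x 54 long dir 60
[369.   7.] z 0.008 ctr 563.5 -225.3 size 50 x 16 long dir 150
[369.   7.] z 0.012 ctr 561.9 -225.9 size 49 x 15 long dir 150
```

```bash
python3 -c "
from h import *
lin(.434,-.3045,.1845)"
```

```text
dx 32.3 dy 3.3 dz 124.8 roll 0.0
```

Call:
step_arm(steps=[0.9, 32, 3, 15, 0, 0.9, 0, 0, 40, 0, 0.9, 0, 0, 40, 0, 0.9, 0, 0, 22, 0, 0.9, 0, 0, 5, 0, 0.9, 0, 0, 0, 0])

```text
time_s: 28.45
tool_pos: [0.4345, -0.3043, 0.1874]
tool_rot: [180.0, -0.0, 60.1]
force: [0.4, -0.7, 1.1]
grip_width: 0.0784
grasp_force: 0.0
```

Call:
step_arm(steps=[0.9, 0, 0, 3, 0, 0, 0, 0, 0, 0, 0, 0, 0, 0, 0, 0, 0, 0, 0, 0, 0, 0, 0, 0, 0], grip_force=35)

```text
time_s: 29.08
tool_pos: [0.4333, -0.3052, 0.184]
tool_rot: [180.0, 0.0, 59.9]
force: [-0.8, 0.5, 1.8]
grip_width: 0.0532
grasp_force: 35.0
```

Call:
step_arm(steps=[0, 0, 0, -15, 0, 0, 0, 0, -40, 0, 0, 0, 0, -60, 0, 0, 0, 0, -60, 0, 0, 0, 0, 0, 0])

```text
time_s: 29.7
tool_pos: [0.435, -0.3056, 0.3652]
tool_rot: [179.3, 0.1, 60.0]
force: [0.6, -1.2, -2.2]
grip_width: 0.0534
grasp_force: 35.0
```

Run:
```python
from h import *
p,w,o=state();print(p,w,o['grip_width'],o['grasp_force'])
X=np.array([.809,.588]);Y=np.array([-.588,.809]);c=np.array([.441,.348])
T=c+.0*X+.067*Y;print('target',T)
polar(*T,.36,126,18)
```

```text
[ 0.43496988 -0.30556957  0.36523977] 59.96606632402925 0.05344882974414953 34.99946768861264
target [0.401604 0.402203]
[41, 4, 0, np.float64(-3.7)]
[42, 4, 1, np.float64(-3.6)]
[41, 3, 0, np.float64(-3.7)]
[42, 2, 0, np.float64(-3.7)]
[42, 2, 0, np.float64(-3.6)]
[42, 1, 1, np.float64(-3.7)]
[43, 1, 0, np.float64(-3.7)]
[42, 0, 0, np.float64(-3.6)]
[43, -1, 1, np.float64(-3.7)]
[43, -1, 0, np.float64(-3.7)]
[43, -2, 0, np.float64(-3.7)]
[43, -2, 0, np.float64(-3.6)]
[43, -3, 1, np.float64(-3.7)]
[43, -3, 0, np.float64(-3.7)]
[44, -4, 0, np.float64(-3.6)]
[43, -5, 1, np.float64(-3.7)]
[44, -6, 0, np.float64(-3.7)]
[44, -6, 0, np.float64(-3.6)]
```

Call:
step_arm(steps=[0, 41, 4, 0, -3.7, 0, 42, 4, 1, -3.6, 0, 41, 3, 0, -3.7, 0, 42, 2, 0, -3.7, 0, 42, 2, 0, -3.6, 0, 42, 1, 1, -3.7, 0, 43, 1, 0, -3.7, 0, 42, 0, 0, -3.6, 0, 43, -1, 1, -3.7, 0, 43, -1, 0, -3.7, 0, 43, -2, 0, -3.7, 0, 43, -2, 0, -3.6])

```text
time_s: 31.2
tool_pos: [0.5255, 0.1766, 0.3548]
tool_rot: [-179.9, 0.0, 104.1]
force: [0.9, 0.6, -1.7]
grip_width: 0.0537
grasp_force: 35.0
```

Call:
step_arm(steps=[0, 43, -3, 1, -3.7, 0, 43, -3, 0, -3.7, 0, 44, -4, 0, -3.6, 0, 43, -5, 1, -3.7, 0, 44, -6, 0, -3.7, 0, 44, -6, 0, -3.6, 0, 0, 0, 0, 0])

```text
time_s: 32.08
tool_pos: [0.3954, 0.4057, 0.3533]
tool_rot: [-179.9, -0.1, 126.4]
force: [-0.4, -1.5, -1.5]
grip_width: 0.0533
grasp_force: 35.0
```

Run:
```python
from h import *
p,w,o=state();print(p,w,o['grip_width'],o['grasp_force'],o['force'])
lin(.4016,.4022,.233,126)
```

```text
[0.39536294 0.40574477 0.35326326] 126.44484820034343 0.05333802466165272 34.99954788945615 [-0.35482063 -1.52744841 -1.52580412]
dx -6.6 dy 2.9 dz 120.3 roll 0.4
```

Call:
step_arm(steps=[0, -6, 3, 25, 0.4, 0, 0, 0, 40, 0, 0, 0, 0, 40, 0, 0, 0, 0, 14, 0, 0, 0, 0, 0, 0, 0.75, 0, 0, 0, 0, 0.75, 0, 0, 0, 0, 0.75, 0, 0, -20, 0, 0.75, 0, 0, -40, 0, 0.75, 0, 0, -60, 0, 0.75, 0, 0, 0, 0])

```text
time_s: 33.45
tool_pos: [0.406, 0.4018, 0.3617]
tool_rot: [179.4, -0.0, 125.6]
force: [-0.3, -0.1, -0.6]
grip_width: 0.0657
grasp_force: 0.0
```

Run:
```python
from h import *
p,w,o=state();print(p,w,o['grip_width'],o['grasp_force'],o['force'])
polar(.560,-.250,.31,68,18)
```

```text
[0.40596206 0.40177994 0.36166004] 125.57717466724182 0.06566509660271463 0.0 [-0.34735781 -0.07196801 -0.58945463]
[-38, 7, 3, np.float64(3.2)]
[-37, 7, 3, np.float64(3.2)]
[-38, 6, 3, np.float64(3.2)]
[-39, 6, 2, np.float64(3.2)]
[-38, 6, 3, np.float64(3.2)]
[-39, 5, 3, np.float64(3.2)]
[-39, 4, 3, np.float64(3.2)]
[-39, 5, 3, np.float64(3.2)]
[-39, 4, 3, np.float64(3.2)]
[-39, 3, 3, np.float64(3.2)]
[-40, 3, 3, np.float64(3.2)]
[-40, 3, 2, np.float64(3.2)]
[-40, 2, 3, np.float64(3.2)]
[-40, 2, 3, np.float64(3.2)]
[-41, 1, 3, np.float64(3.2)]
[-40, 1, 3, np.float64(3.2)]
[-41, 0, 3, np.float64(3.2)]
[-41, 0, 3, np.float64(3.2)]
```

Call:
step_arm(steps=[0.9, -38, 7, 3, 3.2, 0.9, -37, 7, 3, 3.2, 0.9, -38, 6, 3, 3.2, 0.9, -39, 6, 2, 3.2, 0.9, -38, 6, 3, 3.2, 0.9, -39, 5, 3, 3.2, 0.9, -39, 4, 3, 3.2, 0.9, -39, 5, 3, 3.2, 0.9, -39, 4, 3, 3.2, 0.9, -39, 3, 3, 3.2, 0.9, -40, 3, 3, 3.2, 0.9, -40, 3, 2, 3.2])

```text
time_s: 34.95
tool_pos: [0.5989, -0.0154, 0.3214]
tool_rot: [179.9, -0.0, 87.1]
force: [0.1, -0.2, -0.9]
grip_width: 0.0782
grasp_force: 0.0
```

Call:
step_arm(steps=[0.9, -40, 2, 3, 3.2, 0.9, -40, 2, 3, 3.2, 0.9, -41, 1, 3, 3.2, 0.9, -40, 1, 3, 3.2, 0.9, -41, 0, 3, 3.2, 0.9, -41, 0, 3, 3.2, 0.9, 0, 0, 0, 0])

```text
time_s: 35.83
tool_pos: [0.5572, -0.2571, 0.3029]
tool_rot: [-180.0, 0.1, 67.5]
force: [-0.4, 0.4, 0.1]
grip_width: 0.0781
grasp_force: 0.0
```

Run:
```python
from h import *
p,w,o=state();print(p,w)
d=shot('wrist','w12');parts(d,umin=150,umax=460); lin(.5735,-.208,.1845)
```

```text
[ 0.55724221 -0.25707856  0.30292664] 67.54194890963662
[275. 149.] z 0.008 ctr 573.4 -207.6 size 56 x 54 long dir 67
[275. 149.] z 0.012 ctr 573.6 -207.3 size 55 x 54 long dir 67
[428. 127.] z 0.008 ctr 708.9 -246.8 size 74 x 38 long dir 98
[428. 127.] z 0.012 ctr 707.1 -246.0 size 73 x 37 long dir 98
[354.  46.] z 0.008 ctr 668.5 -154.3 size 26 x 22 long dir 132
[354.  46.] z 0.012 ctr 667.3 -154.8 size 25 x 22 long dir 132
[437.  43.] z 0.008 ctr 732.0 -176.4 size 43 x 23 long dir 8
[437.  43.] z 0.012 ctr 729.9 -176.5 size 42 x 23 long dir 8
[307.   8.] z 0.008 ctr 640.3 -113.1 size 24 x 15 long dir 158
[307.   8.] z 0.012 ctr 639.5 -114.2 size 24 x 15 long dir 158
dx 48.6 dy -3.5 dz 118.7 roll 0.0
```

View pics/w12.png

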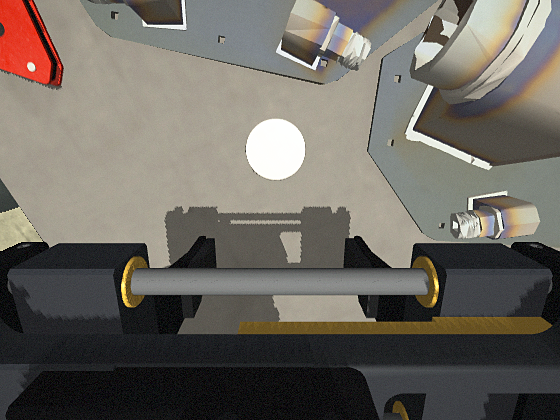

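Call:
step_arm(steps=[0.9, 25, -2, 10, 0, 0.9, 24, -2, 10, 0, 0.9, 0, 0, 40, 0, 0.9, 0, 0, 35, 0, 0.9, 0, 0, 18, 0, 0.9, 0, 0, 4, 0, 0.9, 0, 0, 0, 0])

```text
time_s: 36.75
tool_pos: [0.5745, -0.2054, 0.1868]
tool_rot: [179.9, -0.0, 68.0]
force: [0.3, -0.7, 0.9]
grip_width: 0.0784
grasp_force: 0.0
```

Call:
step_arm(steps=[0.9, -2, 0, 2.5, 0, 0, 0, 0, 0, 0, 0, 0, 0, 0, 0, 0, 0, 0, 0, 0, 0, 0, 0, 0, 0])

```text
time_s: 37.38
tool_pos: [0.5731, -0.2074, 0.1834]
tool_rot: [180.0, 0.0, 68.0]
force: [-0.2, -0.1, 0.2]
grip_width: 0.0533
grasp_force: 35.0
```

Call:
step_arm(steps=[0, 0, 0, -15, 0, 0, 0, 0, -40, 0, 0, 0, 0, -60, 0, 0, 0, 0, -60, 0, 0, 0, 0, 0, 0])

```text
time_s: 38.0
tool_pos: [0.5747, -0.2071, 0.3653]
tool_rot: [179.3, 0.0, 68.0]
force: [0.3, 1.1, -2.0]
grip_width: 0.0533
grasp_force: 35.0
```

Run:
```python
from h import *
p,w,o=state();print(p,w,o['grip_width'],o['grasp_force'])
X=np.array([.809,.588]);Y=np.array([-.588,.809]);c=np.array([.441,.348])
T=c+.0*X+.009*Y;print('target',T)
polar(*T,.36,126,16)
```

```text
[ 0.57474215 -0.20711265  0.36530799] 67.97243921332554 0.053265167111293366 34.95577422759652
target [0.435708 0.355281]
[39, -6, 0, np.float64(-3.6)]
[39, -6, 1, np.float64(-3.7)]
[38, -6, 0, np.float64(-3.6)]
[38, -5, 0, np.float64(-3.6)]
[38, -6, 1, np.float64(-3.6)]
[38, -6, 0, np.float64(-3.7)]
[38, -6, 0, np.float64(-3.6)]
[38, -6, 1, np.float64(-3.6)]
[37, -6, 0, np.float64(-3.6)]
[37, -6, 0, np.float64(-3.7)]
[37, -6, 1, np.float64(-3.6)]
[37, -6, 0, np.float64(-3.6)]
[36, -7, 0, np.float64(-3.6)]
[36, -6, 1, np.float64(-3.7)]
[36, -6, 0, np.float64(-3.6)]
[36, -6, 0, np.float64(-3.6)]
```

Call:
step_arm(steps=[0, 39, -6, 0, -3.6, 0, 39, -6, 1, -3.7, 0, 38, -6, 0, -3.6, 0, 38, -5, 0, -3.6, 0, 38, -6, 1, -3.6, 0, 38, -6, 0, -3.7, 0, 38, -6, 0, -3.6, 0, 38, -6, 1, -3.6, 0, 37, -6, 0, -3.6, 0, 37, -6, 0, -3.7, 0, 37, -6, 1, -3.6, 0, 37, -6, 0, -3.6])

```text
time_s: 39.5
tool_pos: [0.5206, 0.2387, 0.3533]
tool_rot: [-179.9, 0.0, 111.6]
force: [-0.1, 0.5, -1.3]
grip_width: 0.053
grasp_force: 35.0
```

Call:
step_arm(steps=[0, 36, -7, 0, -3.6, 0, 36, -6, 1, -3.7, 0, 36, -6, 0, -3.6, 0, 36, -6, 0, -3.6, 0, 0, 0, 0, 0])

```text
time_s: 40.12
tool_pos: [0.4309, 0.3574, 0.3528]
tool_rot: [-179.9, -0.1, 126.4]
force: [0.2, -0.7, -1.3]
grip_width: 0.0533
grasp_force: 35.0
```

Run:
```python
from h import *
p,w,o=state();print(p,w,o['grip_width'],o['grasp_force'],o['force'])
lin(.4357,.3553,.233,126); d=shot('wrist','w13')
```

```text
[0.43085456 0.35739024 0.35276377] 126.35825471686488 0.05329473664181336 34.95605512710881 [ 0.20765141 -0.68770854 -1.32046309]
dx -4.6 dy 2.7 dz 119.8 roll 0.4
```

View pics/w13.png

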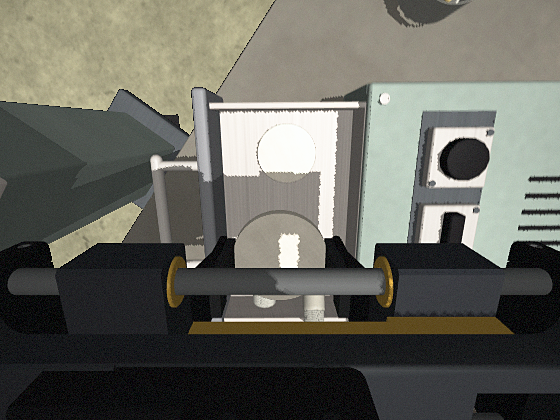

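Call:
step_arm(steps=[0, -4, 3, 25, 0.4, 0, 0, 0, 40, 0, 0, 0, 0, 40, 0, 0, 0, 0, 14, 0, 0, 0, 0, 0, 0, 0.75, 0, 0, 0, 0, 0.75, 0, 0, 0, 0, 0.75, 0, 0, -20, 0, 0.75, 0, 0, -40, 0, 0.75, 0, 0, -40, 0, 0.75, 0, 0, 0, 0])

```text
time_s: 41.55
tool_pos: [0.4396, 0.3549, 0.3395]
tool_rot: [179.5, 0.1, 125.6]
force: [-0.1, 0.8, -0.5]
grip_width: 0.0653
grasp_force: 0.0
```

Run:
```python
from h import *
p,w,o=state();print(p,w,o['grip_width'],o['grasp_force'],o['force'])
lin(.338,.272,.34,126)
```

```text
[0.43962992 0.35489275 0.339489  ] 125.57182520976804 0.06534427462037389 0.0 [-0.10023862  0.83251528 -0.48371596]
dx -8.3 dy -130.9 dz -0.5 roll -0.4
```

Call:
step_arm(steps=[0.35, -8, -20, 0, -0.4, 0.35, 0, -45, 0, 0, 0.35, 0, -45, 0, 0, 0.35, 0, -16, 10, 0, 0.35, 0, 0, 30, 0, 0.35, 0, 0, 40, 0, 0.35, 0, 0, 28, 0, 0.35, 0, 0, 0, 0])

```text
time_s: 42.55
tool_pos: [0.3407, 0.2725, 0.2251]
tool_rot: [-179.8, -0.1, 126.0]
force: [0.5, 1.3, 0.8]
grip_width: 0.0306
grasp_force: 0.0
```

Call:
step_arm(steps=[0, 0, 0, 0, 0, 0, 0, 0, 0, 0, 0, 0, 0, 0, 0, 0, 0, 0, 0, 0], grip_force=25)

```text
time_s: 43.05
tool_pos: [0.3429, 0.2738, 0.2276]
tool_rot: [179.7, 0.0, 126.0]
force: [3.6, 3.1, 4.4]
grip_width: 0.0097
grasp_force: 25.0
```

Call:
step_arm(steps=[0, 0, 5, 0, 0, 0, 0, 10, 0, 0, 0, 0, 12, 0, 0, 0, 0, 12, 0, 0, 0, 0, 12, 0, 0, 0, 0, 12, 0, 0, 0, 0, 12, 0, 0, 0, 0, 12, 0, 0, 0, 0, 12, 0, 0, 0, 0, 10, 0, 0, 0, 0, 6, 0, 0, 0, 0, 3, 0, 0])

```text
time_s: 44.55
tool_pos: [0.4364, 0.3435, 0.2276]
tool_rot: [-180.0, -0.1, 126.0]
force: [-3.6, 0.6, 12.2]
grip_width: 0.0102
grasp_force: 25.0
```

Call:
step_arm(steps=[0, 0, 3, 0, 0, 0, 0, 3, 0, 0, 0, 0, 3, 0, 0, 0, 0, 3, 0, 0])

```text
time_s: 45.05
tool_pos: [0.4458, 0.3505, 0.2276]
tool_rot: [-179.9, -0.1, 126.0]
force: [-4.0, 0.6, 10.3]
grip_width: 0.0099
grasp_force: 25.0
```

Call:
step_arm(steps=[0, 0, 2, 0, 0, 0, 0, 2, 0, 0, 0, 0, 2, 0, 0, 0, 0, 1, 0, 0])

```text
time_s: 45.55
tool_pos: [0.4491, 0.3533, 0.2274]
tool_rot: [-179.4, 0.1, 126.0]
force: [-14.3, -8.5, 23.5]
grip_width: 0.0104
grasp_force: 25.0
```

Call:
step_arm(steps=[0, 0, 1.5, 0, 0, 0, 0, 0, 0, 0, 0.3, 0, -1, 0, 0, 0.3, 0, -3, 0, 0, 0.3, 0, 0, 0, 0, 0.3, 0, 0, -20, 0, 0.3, 0, 0, -40, 0, 0.3, 0, 0, -40, 0, 0, 0, 0, -30, 0, 0, 0, 0, 0, 0])

```text
time_s: 46.8
tool_pos: [0.451, 0.3529, 0.36]
tool_rot: [179.7, 0.0, 126.0]
force: [-0.8, -0.1, -0.0]
grip_width: 0.0134
grasp_force: 0.0
```

Run:
```python
from h import *
p,w,o=state();print(p,w,o['grip_width'],o['force'])
d=shot('wrist','w14')
X=np.array([.809,.588]);Y=np.array([-.588,.809])
g=cv2.cvtColor(d['image'],cv2.COLOR_RGB2GRAY)
m=(g<45).astype('uint8')*255; m[235:]=0; m[:,:330]=0
for c in cv2.findContours(m,cv2.RETR_EXTERNAL,cv2.CHAIN_APPROX_NONE)[0]:
    if cv2.contourArea(c)<150: continue
    W=np.array([ray(d,u,v,.121)[:2] for u,v in c[:,0]],np.float32)*1000
    (cx,cy),s,t=cv2.minAreaRect(W); print(c[:,0].mean(0).round(),round(cx,1),round(cy,1),np.round(s),round(t))
# side/scene keys
```

```text
[0.45101631 0.35288173 0.36002197] 125.95001847044021 0.013350903147423588 [-0.7569308  -0.07943516 -0.04413142]
[429. 209.] 542.2 430.7 [15. 36.] 37
[440. 133.] 507.3 477.5 [34. 29.] 36
```

Run:
```python
from h import *
lin(.578,.383,.315)
```

```text
dx -49.8 dy 121.1 dz 43.0 roll 0.0
```

Call:
step_arm(steps=[0, -25, 60, 0, 0, 0, -25, 61, 0, 0, 0, 0, 0, 30, 0, 0, 0, 0, 13, 0, 0, 0, 0, 0, 0, 0, 0, 0, 0, 0])

```text
time_s: 47.6
tool_pos: [0.5715, 0.3814, 0.3144]
tool_rot: [179.9, 0.0, 126.0]
force: [0.5, -0.2, 0.1]
grip_width: 0.0004
grasp_force: 0.0
```

Call:
step_arm(steps=[0, 0, 0, 5, 0, 0, 0, 0, 4, 0, 0, 0, 0, 3, 0, 0, 0, 0, 3, 0, 0, 0, 0, 0, 0])

```text
time_s: 48.22
tool_pos: [0.5721, 0.381, 0.2985]
tool_rot: [-180.0, 0.0, 126.0]
force: [-1.1, -1.0, 4.1]
grip_width: 0.0002
grasp_force: 2.1
```

Call:
step_arm(steps=[0, 0, 0, 2, 0, 0, 0, 0, 2, 0, 0, 0, 0, 1.5, 0, 0, 0, 0, 0, 0])

```text
time_s: 48.72
tool_pos: [0.5719, 0.3812, 0.2969]
tool_rot: [180.0, 0.1, 125.9]
force: [-7.3, -6.5, 22.1]
grip_width: 0.0003
grasp_force: 10.7
```

Call:
step_arm(steps=[0, 0, 0, -10, 0, 0, 0, 0, -16, 0, 0, 0, 0, 0, 0, 0, 28, 3, 0, 0, 0, 29, 3, 0, 0, 0, 0, 0, 0, 0])

```text
time_s: 49.48
tool_pos: [0.5408, 0.4334, 0.3181]
tool_rot: [-179.9, -0.1, 126.3]
force: [-0.2, 0.1, 0.7]
grip_width: 0.0006
grasp_force: 0.0
```

Run:
```python
from h import *
p,w,o=state();print(p,w,o['force']); lin(.5435,.4305,.301)
```

```text
[0.54084803 0.43339816 0.31813292] 126.26050230494218 [-0.19570034  0.14653996  0.72116254]
dx -3.9 dy 0.4 dz 17.1 roll 0.0
```

Call:
step_arm(steps=[0, -3, 0, 8, 0, 0, 0, 0, 6, 0, 0, 0, 0, 4, 0, 0, 0, 0, 3, 0, 0, 0, 0, 2, 0, 0, 0, 0, 0, 0])

```text
time_s: 50.22
tool_pos: [0.5461, 0.4273, 0.2973]
tool_rot: [180.0, 0.2, 125.9]
force: [-0.5, -4.5, 9.4]
grip_width: 0.0007
grasp_force: 4.3
```

Call:
step_arm(steps=[0, 0, 0, 2, 0, 0, 0, 0, 0, 0])

```text
time_s: 50.48
tool_pos: [0.546, 0.4274, 0.2971]
tool_rot: [179.9, 0.2, 125.9]
force: [-3.2, -8.4, 15.9]
grip_width: 0.0003
grasp_force: 8.1
```

Call:
step_arm(steps=[0, 0, 0, -10, 0, 0, 0, 0, -16, 0, 0, 0, 0, 0, 0, 0, 29, 0, 0, 0, 0, 29, 0, 0, 0, 0, 0, 0, 0, 0])

```text
time_s: 51.22
tool_pos: [0.508, 0.478, 0.3193]
tool_rot: [-179.9, -0.2, 126.3]
force: [-1.3, -0.3, 0.7]
grip_width: 0.0007
grasp_force: 0.0
```

Run:
```python
from h import *
p,w,o=state();print(p,w,o['force']); lin(.5075,.4773,.301)
```

```text
[0.50795737 0.47798936 0.31930202] 126.2932149518704 [-1.32377043 -0.26322789  0.66909768]
dx -0.3 dy -0.8 dz 18.3 roll 0.0
```

Call:
step_arm(steps=[0, 0, 0, 8, 0, 0, 0, 0, 7, 0, 0, 0, 0, 5, 0, 0, 0, 0, 3, 0, 0, 0, 0, 2, 0, 0, 0, 0, 0, 0])

```text
time_s: 51.98
tool_pos: [0.512, 0.4741, 0.2972]
tool_rot: [180.0, 0.2, 125.9]
force: [-2.8, -7.1, 12.7]
grip_width: 0.0003
grasp_force: 6.5
```

Call:
step_arm(steps=[0, 0, 0, 1.5, 0, 0, 0, 0, 0, 0, 0, 0, 0, -15, 0, 0, 0, 0, -30, 0, 0, 0, 0, -20, 0, 0, 0, 0, 0, 0])

```text
time_s: 52.72
tool_pos: [0.5112, 0.4759, 0.3599]
tool_rot: [179.8, -0.0, 126.0]
force: [0.2, 0.0, -0.8]
grip_width: 0.0005
grasp_force: 0.0
```

Run:
```python
from h import *
p,w,o=state();print(p,w,o['force']); lin(.4475,.3525,.229)
```

```text
[0.51116219 0.47587363 0.35994309] 125.96079850870878 [ 0.15874408  0.00581126 -0.767988  ]
dx -62.5 dy -124.0 dz 130.9 roll 0.0
```

Call:
step_arm(steps=[0.3, -20, -42, 0, 0, 0.3, -21, -41, 0, 0, 0.3, -21, -41, 0, 0, 0.3, 0, 0, 35, 0, 0.3, 0, 0, 40, 0, 0.3, 0, 0, 36, 0, 0.3, 0, 0, 20, 0, 0.3, 0, 0, 0, 0, 0.3, 0, 0, 0, 0])

```text
time_s: 53.85
tool_pos: [0.4475, 0.3529, 0.2283]
tool_rot: [179.9, -0.0, 126.0]
force: [-0.3, 0.5, 1.0]
grip_width: 0.0263
grasp_force: 0.0
```

Call:
step_arm(steps=[0, 0, 0, 0, 0, 0, 0, 0, 0, 0, 0, 0, 0, 0, 0, 0, 0, 0, 0, 0])

```text
time_s: 54.35
tool_pos: [0.4474, 0.3524, 0.228]
tool_rot: [180.0, 0.0, 126.0]
force: [-1.6, -1.2, 6.1]
grip_width: 0.0105
grasp_force: 25.0
```

Gripped at home (own x ≈ 0.569); pull 130 mm.

Call:
step_arm(steps=[0, 0, -5, 0, 0, 0, 0, -10, 0, 0, 0, 0, -12, 0, 0, 0, 0, -12, 0, 0, 0, 0, -12, 0, 0, 0, 0, -12, 0, 0, 0, 0, -12, 0, 0, 0, 0, -12, 0, 0, 0, 0, -12, 0, 0, 0, 0, -12, 0, 0, 0, 0, -8, 0, 0, 0, 0, -5, 0, 0])

```text
time_s: 55.85
tool_pos: [0.3477, 0.2784, 0.2279]
tool_rot: [179.9, 0.2, 125.9]
force: [5.1, -2.9, 8.2]
grip_width: 0.0102
grasp_force: 25.0
```

Call:
step_arm(steps=[0, 0, -3, 0, 0, 0, 0, -3, 0, 0, 0, 0, -2, 0, 0, 0, 0, -2, 0, 0, 0, 0, 0, 0, 0])

```text
time_s: 56.48
tool_pos: [0.3416, 0.2736, 0.228]
tool_rot: [179.4, 0.1, 125.9]
force: [14.4, 3.2, -7.4]
grip_width: 0.0103
grasp_force: 25.0
```

Call:
step_arm(steps=[0, 0, -2, 0, 0, 0, 0, -1.5, 0, 0, 0, 0, 0, 0, 0])

```text
time_s: 56.85
tool_pos: [0.3406, 0.2726, 0.2282]
tool_rot: [178.9, 0.0, 125.9]
force: [23.7, 9.9, -22.6]
grip_width: 0.0102
grasp_force: 25.0
```

Call:
step_arm(steps=[0.35, 0, 0, 0, 0, 0.35, 0, 4, 0, 0, 0.35, 0, 0, 0, 0, 0.35, 0, 0, -20, 0, 0.35, 0, 0, -40, 0, 0.35, 0, 0, -50, 0, 0.35, 0, 0, -50, 0, 0.35, -45, 25, 0, 0, 0.35, -45, 25, 0, 0, 0.35, -40, 20, 0, 0, 0.35, 0, 0, 0, 0])

```text
time_s: 58.22
tool_pos: [0.4741, 0.2067, 0.3855]
tool_rot: [-179.8, -0.2, 125.7]
force: [-0.6, 0.1, 0.3]
grip_width: 0.0303
grasp_force: 0.0
```

Run:
```python
from h import *
p,w,o=state();print(p,w,o['force'])
d=shot('wrist','w15')
X=np.array([.809,.588]);Y=np.array([-.588,.809])
```

```text
[0.47409706 0.20673046 0.38552168] 125.67276016724715 [-0.63668082  0.08984248  0.30923882]
```

View pics/w15.png

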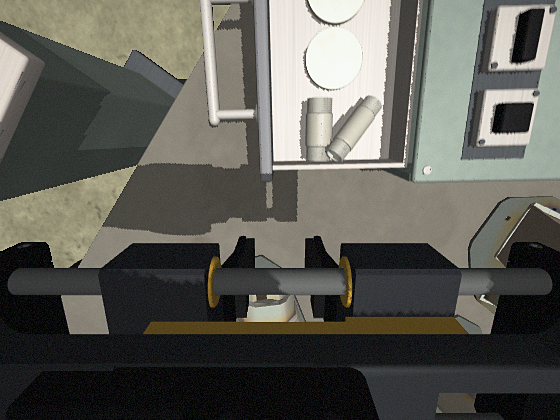

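Run:
```python
from h import *
X=np.array([.809,.588])
print(ray(load('w3'),288,238,.064)[:2]@X, ray(load('w15'),213,118,.064)[:2]@X)
print(env.sign_off())
```

```text
0.44149542366402394 0.4381508735597351
the job is handed in; nothing more can be done
None
```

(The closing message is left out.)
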